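# Sign out three reagents in order on the key station

### The job

Sign out the reagents in their order of addition: with the fingertips, lightly press down the key in front of the orange-capped bottle, then the key in front of the grey-capped bottle, then the key in front of the yellow-lidded tub, each well down so that it stays sunk. Press no key out of turn and leave the key of the dark-blue-capped bottle up. Press gently, do not pick up or shift any container, and leave everything else on the bench as it stands.

Things in the scene. Friction and masses are not known exactly. Their poses are not given: they have to be found in the camera images.
- station: Station fixed to the bench: white deck 240 (x) x 345 (y) x 18 mm, grey key block 74 mm deep, 34 mm high along its front (-x). Origin: centre of underside; x points from the keys to the containers. Four lanes 85 mm apart, 1 to 4 from left (+y) to right, each with a key in front (x = -83 mm) and a black mat behind it (x = +45 mm) holding one container; a black line joins key and mat.
- orange_bottle: Clear lab bottle with an ORANGE screw cap, 56 mm diameter, 103 mm high; loose, on one of the four mats. Origin: centre of its underside. Z up.
- grey_bottle: Clear lab bottle with a GREY screw cap, 69 mm diameter, 141 mm high (the tallest on the station); loose, on one of the mats. Origin: centre of its underside. Z up.
- yellow_tub: Small white tub with a YELLOW lid, 64 mm diameter, 58 mm high; loose, on one of the mats. Origin: centre of its underside. Z up.
- blue_bottle: Clear lab bottle with a DARK BLUE screw cap, 56 mm diameter, 103 mm high; loose, on one of the mats. Its key must stay up. Origin: centre of its underside. Z up.
- timer: White digital timer, 58 x 65 x 20 mm, loose bystander on the bench, well to the left of the station. Origin: centre of its underside.
- marker: White marker pen with green cap, 14 mm thick, 131 mm long along its y, loose bystander lying across the station's deck, between the key block and the containers. Origin: underside, middle.
- loose_cap: Loose blue screw cap, 53 mm diameter, 24 mm high, bystander on the bench to the left of the station. Origin: centre of its underside.
- key_1_top (a point): Centre of the top face of key 1 (white square key with grey inset, 40 x 40 mm, in lane 1); moves down with the key. 54 mm above the bench (20 mm above the key block) while the key is up, 44 mm when it is fully latched down. Axes as the station's.
- key_1 (a joint): How far key 1 is latched down, in m: 0 up (all start up), 0.010 at its stop; it stays where it is left and does not come back up. It sinks under a steady 3 N or so. Its cap is cushioned: it first gives about 2 mm (1.5 N a mm) before the key sinks, gives further at the stop, and springs back by that on release. Counts as pressed beyond 0.005.
- seat_1 (a point): Centre of the top of the mat of lane 1, 21 mm above the bench, 128 mm straight behind key 1. Axes as the station's.
- key_2_top (a point): Centre of the top face of key 2 (white square key with grey inset, 40 x 40 mm, in lane 2); moves down with the key. 54 mm above the bench (20 mm above the key block) while the key is up, 44 mm when it is fully latched down. Axes as the station's.
- key_2 (a joint): How far key 2 is latched down, in m: 0 up (all start up), 0.010 at its stop; it stays where it is left and does not come back up. It sinks under a steady 3 N or so. Its cap is cushioned: it first gives about 2 mm (1.5 N a mm) before the key sinks, gives further at the stop, and springs back by that on release. Counts as pressed beyond 0.005.
- seat_2 (a point): Centre of the top of the mat of lane 2, 21 mm above the bench, 128 mm straight behind key 2. Axes as the station's.
- key_3_top (a point): Centre of the top face of key 3 (white square key with grey inset, 40 x 40 mm, in lane 3); moves down with the key. 54 mm above the bench (20 mm above the key block) while the key is up, 44 mm when it is fully latched down. Axes as the station's.
- key_3 (a joint): How far key 3 is latched down, in m: 0 up (all start up), 0.010 at its stop; it stays where it is left and does not come back up. It sinks under a steady 3 N or so. Its cap is cushioned: it first gives about 2 mm (1.5 N a mm) before the key sinks, gives further at the stop, and springs back by that on release. Counts as pressed beyond 0.005.
- seat_3 (a point): Centre of the top of the mat of lane 3, 21 mm above the bench, 128 mm straight behind key 3. Axes as the station's.
- key_4_top (a point): Centre of the top face of key 4 (white square key with grey inset, 40 x 40 mm, in lane 4); moves down with the key. 54 mm above the bench (20 mm above the key block) while the key is up, 44 mm when it is fully latched down. Axes as the station's.
- key_4 (a joint): How far key 4 is latched down, in m: 0 up (all start up), 0.010 at its stop; it stays where it is left and does not come back up. It sinks under a steady 3 N or so. Its cap is cushioned: it first gives about 2 mm (1.5 N a mm) before the key sinks, gives further at the stop, and springs back by that on release. Counts as pressed beyond 0.005.
- seat_4 (a point): Centre of the top of the mat of lane 4, 21 mm above the bench, 128 mm straight behind key 4. Axes as the station's.

How it is judged:
By the outcome, as a careful person would: the job done as asked, in the order asked, and still so for the second after the job is handed in, with the robot touching nothing.
It also fails if it takes over 45 s, if anything falls off the work surface, if the arm or the gripper's body presses on something with over 40 N, if the wrist force passes 120 N, or if a joint passes its speed limit or range.

### The arm

A 6-joint arm with a two-finger parallel gripper is mounted at the origin on the work surface; the furniture and walls round the work are solid. World frame = base frame: x ahead of the robot, y to its left, z up, the work surface at z = 0. Lengths are in m, angles in rad, forces in N, time in s.
With the tool pointing down it reaches from about 0.25 to 0.775 m from the base axis. Payload 4 kg.
Tool frame: the origin (TCP) lies between the finger pads; the fingertips stand 19 mm ahead of it and the grasp point (between the pads) is the TCP (manip.finger_overhang is the distance from the TCP to the fingertips, in m); z points along the fingers, y is the line along which they close (so a half turn about z gives the same grasp; the last joint's range is limited). The gripper opens to 94 mm and grips with 3 to 60 N. Pads are 16 mm wide; open, the fingers measure 119 mm over their backs; the gripper's body (75 mm by 177 mm) begins 78 mm behind the grasp point.
Start: joints at [-1.296, 0.087, 1.371, -0, 1.684, -0.103], TCP at [0.203, -0.511, 0.225] pointing down, gripper open.
Joint ranges: [-3.1, 3.1], [-0.76, 2.03], [0.27, 2.55], [-1.08, 4.22], [0.17, 2.65], [-2.57, 2.57]. Speed limits (rad/s): [2.79, 2.79, 3.14, 3.14, 3.14, 3.14].

### API

Orientations are given as a 3x3 rotation matrix whose columns are the frame's x, y, z axes.
In Python, from rig import manip gives the robot as it stands.
- The arm moves only by the tool jog_arm, never from a script. Its argument "steps" is a list of rows, each a list of 6 numbers: the shift along the tool's x, y, z each as a share of 2.5 cm, from -1 to 1, then the turn, a rotation vector about the tool's x, y, z each as a share of 5 degrees, from -1 to 1. A call has 1 to 8 rows; each row shifts and turns the commanded pose from where the row before left it, along the tool's axes as they then stand; what a row does not reach is not made up. A row lasts 1/12 s, in which the tool goes at most 41.7 mm and 7.16 degrees, less where a joint would pass 70% of its speed; a pose out of reach is approached as far as the arm can. A call with a number of a shift or a turn outside -1 to 1 is refused whole. A call with a gripper value outside its range is refused whole. "claw" is the opening, from 0 (shut) to 1 (fully open), set as the call begins (left out, the last holds). The fingers move at their own pace and stop on an object; "newtons" is the grip in N (left out, the last holds). Time passes only in rows, so rows that do not move let the fingers close. It gives the time, the measured TCP pose, the force, the opening and the grip force at its end, in the units of the state.
- manip.get_obs(): the state, without advancing time (a new reading comes with each control period).
- manip.get_image(name): name is "scene" or "top" or "wrist"; returns the picture (420x560x3 uint8, red, green, blue); there is no depth.
- manip.camera_info(name): a dict with "fx", "fy", "cx", "cy" (pixels), "R" (3x3) and "t" (3): a world point X has camera coordinates R X + t; the wrist camera has in their place "mount" (4x4, takes a point from camera to tool coordinates, whose origin is the TCP and whose axes are the flange's). Camera axes: x right, y down, z forward; pixel columns grow to the right and rows downward; lengths in m; the calibration is good to about 2 mm. A picture is of the moment at which its call begins: read the wrist's pose just before it. camera_info takes no time and is no camera call.
- manip.sign_off(): hands the job in; it is judged then, once.
Trained networks look in the newest picture that a camera, given by its name, has taken for a name from the list of things; names that differ only in an ending like _2 or _b are one class to them, and where a whole thing is asked for, a point or a joint stands for the part that bears it (a point fixed in the world has none). Each returns a list of dicts, best first, with "score" (0 to 1); they miss things now and then, are a little off and sometimes report something else, mostly with a low value. They report only what shows in the picture. A call takes as long as a camera call.
- manip.search_frame(camera, target): "position" ([x, y, z] in m, in world coordinates, good to about 4 mm: the middle of the surface that is visible of it).
- manip.trace(camera, target): "pixels" (420x560 bool, what is visible of it).
The state is a dict: "time_s": time; "joints": joint angles; "joint_velocities": joint speeds; "tau": joint torques, N m; "tcp_pos": TCP position; "ee_rot": TCP orientation; "wrist_force": force on the tool from outside, world axes, zero at the start; "torque": the same for the moment, N m; "finger_gap": opening from 0.0 (shut) to 1.0 (fully open); "gripper_force": force on a finger pad.
Only numpy, scipy, OpenCV 4.12 (cv2) and the standard library are available. Lean on these libraries where they do the work, as an engineer would, in place of code of your own. Each camera call takes 0.05 s, during which the arm holds its last target. There are 200 camera calls.

## Working session

There is one attempt and no reset: what is moved stays moved. The work goes in short steps, Python scripts to look and compute and a tool call to move; the robot and the scene stay as the last step left them, time stands still between calls to the robot, and variables do not carry over. Pictures are saved under pics/ and viewed, at most 10 in all, crops included, and the job is handed in when it is done.

Besides the shell and the picture viewer there is one more tool, called as name(argument=value, ...), one argument or row to a line, values as JSON. jog_arm: Moves the arm, as the interface text tells. Its arguments: {"type":"object","properties":{"steps":{"type":"array","items":{"type":"array","items":{"type":"number"}}},"claw":{"type":"number"},"newtons":{"type":"number"}},"required":["steps"]}

```bash
mkdir -p pics
python3 - <<'E'
from rig import manip
import cv2,numpy as np
for c in ["top","scene"]:
    im=manip.get_image(c); cv2.imwrite(f"pics/{c}0.png",im[:,:,::-1])
for n in ["station","orange_bottle","grey_bottle","yellow_tub","blue_bottle","marker","key_1_top","seat_1"]:
    try:
        print(n,[(np.round(d["position"],3).tolist(),round(d["score"],2)) for d in manip.search_frame("top",n)][:5])
    except Exception as e: print(n,e)
o=manip.get_obs(); print(o["time_s"],o["tcp_pos"],np.round(o["ee_rot"],3),o["wrist_force"],o["finger_gap"])
E
```

```text
station [([0.552, -0.187, 0.02], 0.65), ([0.492, -0.322, 0.051], 0.28)]
orange_bottle [([0.618, -0.152, 0.1], 0.91)]
grey_bottle [([0.617, -0.234, 0.122], 0.76)]
yellow_tub [([0.619, -0.321, 0.072], 0.89)]
blue_bottle [([0.615, -0.07, 0.113], 0.74), ([0.623, -0.32, 0.074], 0.7), ([0.616, -0.151, 0.101], 0.4)]
marker []
key_1_top [([0.502, -0.068, 0.055], 0.73)]
seat_1 [([0.547, -0.188, 0.021], 0.84)]
0.5 [ 0.20288716 -0.51122334  0.22452256] [[ 0.929  0.369  0.   ]
 [ 0.369 -0.929 -0.   ]
 [-0.     0.    -1.   ]] [ 0.12772271 -0.00292177  0.07719163] 0.9946474880814373
```

View pics/top0.png

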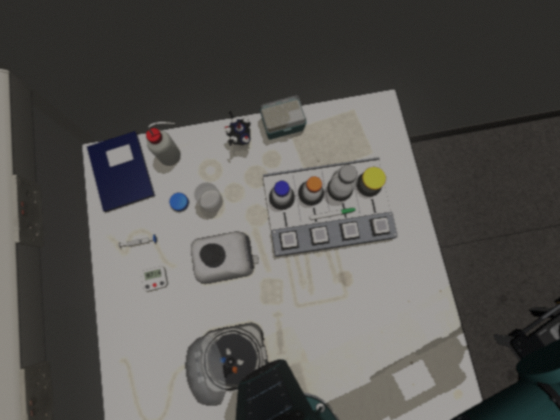

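View pics/scene0.png

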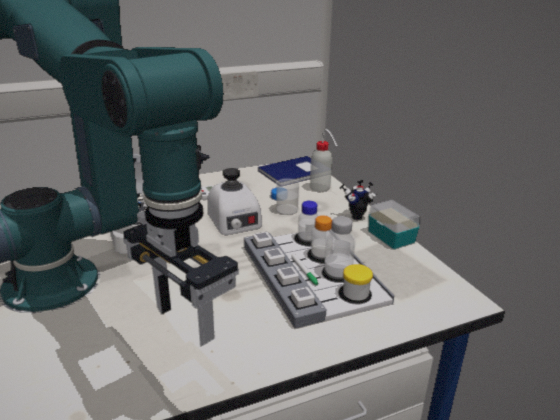

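The top view shows the lanes left to right: blue (282,188), orange (314,185), grey (347,175), yellow (373,180). Their keys are at about (289,240), (320,236), (350,231) and (381,226), so the order is keys 2, 3, 4. The marker lies behind the key block. Next I'll refine the key positions.

Run:
```python
from rig import manip
import cv2,numpy as np
c=manip.camera_info("top");R=np.array(c["R"]);t=np.array(c["t"])
def bp(u,v,z):
    d=R.T@np.array([(u-c["cx"])/c["fx"],(v-c["cy"])/c["fy"],1]);o=-R.T@t
    return o+d*(z-o[2])/d[2]
im=manip.get_image("top"); g=im.min(2).astype(int)
P=[]
for u,v in [(289,240),(320,236),(350,231),(381,226)]:
    w=np.zeros(g.shape,np.uint8);s=np.s_[v-13:v+14,u-13:u+14]
    w[s]=(g[s]>150)
    n,l,st,ce=cv2.connectedComponentsWithStats(w)
    k=1+np.argmax(st[1:,4]); x,y,ww,hh,a=st[k]
    pts=np.argwhere(l==k)[:,::-1].astype(np.float32); r=cv2.minAreaRect(pts)
    p=bp(*r[0],.054);P.append(p);print((u,v),np.round(r[0],1),np.round(r[1],1),a,np.round(p,4))
P=np.array(P);print(np.round(np.diff(P,axis=0),4))
for cam in ["top","scene"]:
    print([(np.round(d["position"],3).tolist(),round(d["score"],2)) for d in manip.search_frame(cam,"key_1_top")])
    m=manip.trace(cam,"key_1_top")
    for d in m:
        q=np.argwhere(d["pixels"]); print(cam,round(d["score"],2),len(q),q.mean(0)[::-1].round(1), np.round(bp(*q.mean(0)[::-1],.054),4) if cam=="top" else "")
```

```text
Traceback (most recent call last):
ValueError: attempt to get argmax of an empty sequence
```

Run:
```python
from rig import manip
import cv2,numpy as np
c=manip.camera_info("top");R=np.array(c["R"]);t=np.array(c["t"])
def bp(u,v,z):
    d=R.T@np.array([(u-c["cx"])/c["fx"],(v-c["cy"])/c["fy"],1]);o=-R.T@t
    return o+d*(z-o[2])/d[2]
im=manip.get_image("top"); g=im.min(2)
P=[]
for u,v in [(289,240),(320,236),(350,231),(381,226)]:
    s=np.s_[v-12:v+13,u-12:u+13]; th,b=cv2.threshold(g[s].copy(),0,255,cv2.THRESH_OTSU)
    n,l,st,ce=cv2.connectedComponentsWithStats(b)
    k=1+np.argmin(np.hypot(*(ce[1:]-12).T)+100*(st[1:,4]<20))
    r=cv2.minAreaRect(np.argwhere(l==k)[:,::-1].astype(np.float32)); q=np.array(r[0])+[u-12,v-12]
    p=bp(*q,.054);P.append(p);print((u,v),q.round(1),np.round(r[1],1),st[k,4],np.round(p,4))
P=np.array(P);print(np.round(np.diff(P,axis=0),4))
for cam in ["top","scene"]:
    if cam=="scene": manip.get_image(cam)
    print([(np.round(d["position"],3).tolist(),round(d["score"],2)) for d in manip.search_frame(cam,"key_1_top")])
    for d in manip.trace(cam,"key_1_top"):
        q=np.argwhere(d["pixels"]).mean(0)[::-1]; print(cam,round(d["score"],2),d["pixels"].sum(),q.round(1), np.round(bp(*q,.054),4) if cam=="top" else "")
o=manip.get_obs();print(o["time_s"],np.degrees(np.arctan2(.369,.929)))
```

```text
(289, 240) [288.8 239. ] [13.8 14. ] 194 [ 0.5021 -0.0688  0.054 ]
(320, 236) [319.6 234.3] [14. 14.] 194 [ 0.4992 -0.1535  0.054 ]
(350, 231) [350.4 229.6] [13.9 13.9] 193 [ 0.4963 -0.2384  0.054 ]
(381, 226) [381. 226.] [24. 24.] 457 [ 0.4906 -0.3223  0.054 ]
[[-0.0029 -0.0847  0.    ]
 [-0.0029 -0.0848  0.    ]
 [-0.0057 -0.0839  0.    ]]
[([0.503, -0.066, 0.052], 0.67)]
top 0.73 161 [329.7 213.6] [ 0.5501 -0.1925  0.054 ]
top 0.56 192 [288.8 240.2] [ 0.4989 -0.0682  0.054 ]
top 0.46 7634 [327.1 212.7] [ 0.554  -0.1861  0.054 ]
[([0.548, -0.216, 0.031], 0.62), ([0.5, -0.079, 0.055], 0.6)]
scene 0.75 216 [262.  239.2] 
0.85 21.663039862419417
```

Row spacing of 85 mm matches the station. Targets: key 2 (0.499, -0.1535), key 3 (0.496, -0.2385), key 4 (0.4935, -0.323). First I'll shut the fingers and square the tool with the world axes.

jog_arm(
  steps=[
    [0,0,0,0,0,1],
    [0,0,0,0,0,1],
    [0,0,0,0,0,1],
    [0,0,0,0,0,1],
    [0,0,0,0,0,0.33],
    [0.8,-1,0,0,0,0],
    [0.8,-1,0,0,0,0],
    [0.8,-1,0,0,0,0],
  ],
  claw=0,
  newtons=10,
)

```text
time_s: 1.52
tcp_pos: [0.2632, -0.4356, 0.2243]
ee_rot: [[1.0, -0.002, 0.0], [-0.002, -1.0, 0.0], [0.0, -0.0, -1.0]]
wrist_force: [-0.4, 0.1, 0.0]
finger_gap: 0.472
gripper_force: 0.0
```

jog_arm(
  steps=[
    [0.8,-1,0,0,0,0],
    [0.8,-1,0,0,0,0],
    [0.8,-1,0,0,0,0],
    [0.8,-1,0,0,0,0],
    [0.8,-1,0,0,0,0],
    [0.8,-1,0,0,0,0],
    [0.8,-1,0,0,0,0],
    [0,0,0,0,0,0],
  ],
)

```text
time_s: 2.18
tcp_pos: [0.4055, -0.2572, 0.2247]
ee_rot: [[1.0, 0.006, 0.002], [0.006, -1.0, 0.002], [0.002, -0.002, -1.0]]
wrist_force: [-1.0, 0.5, 0.1]
finger_gap: 0.006
gripper_force: 0.0
```

jog_arm(
  steps=[
    [0.75,-0.83,0,0,0,0],
    [0.75,-0.83,0,0,0,0],
    [0.75,-0.83,0,0,0,0],
    [0.75,-0.83,0,0,0,0],
    [0.75,-0.83,0,0,0,0],
    [0,0,1,0,0,0],
    [0,0,1,0,0,0],
    [0,0,1,0,0,0],
  ],
)

```text
time_s: 2.85
tcp_pos: [0.4972, -0.1578, 0.1491]
ee_rot: [[1.0, 0.001, 0.001], [0.001, -1.0, -0.001], [0.001, 0.001, -1.0]]
wrist_force: [0.6, 0.7, 0.1]
finger_gap: 0.005
gripper_force: 0.0
```

jog_arm(
  steps=[
    [0,0,0.8,0,0,0],
    [0,0,0.8,0,0,0],
    [0,0,0,0,0,0],
    [0,0,0,0,0,0],
  ],
)

```text
time_s: 3.18
tcp_pos: [0.4957, -0.1577, 0.1085]
ee_rot: [[1.0, -0.001, -0.003], [-0.001, -1.0, 0.001], [-0.003, -0.001, -1.0]]
wrist_force: [-0.4, -0.3, -0.3]
finger_gap: 0.009
gripper_force: 0.0
```

Run:
```python
from rig import manip
import cv2,numpy as np
o=manip.get_obs(); print(o["tcp_pos"],o["wrist_force"])
a=manip.get_image("scene"); b=manip.get_image("wrist")
a=cv2.resize(a[200:340,200:400],(560,392),interpolation=cv2.INTER_CUBIC)
cv2.imwrite("pics/a1.png",np.vstack([a,cv2.resize(b,(280,210)).repeat(1,0) if 0 else np.hstack([cv2.resize(b,(270,203)),np.zeros((203,290,3),np.uint8)])])[:,:,::-1])
```

```text
[ 0.49572883 -0.1577337   0.10854576] [-0.39896572 -0.25082665 -0.28308652]
```

View pics/a1.png

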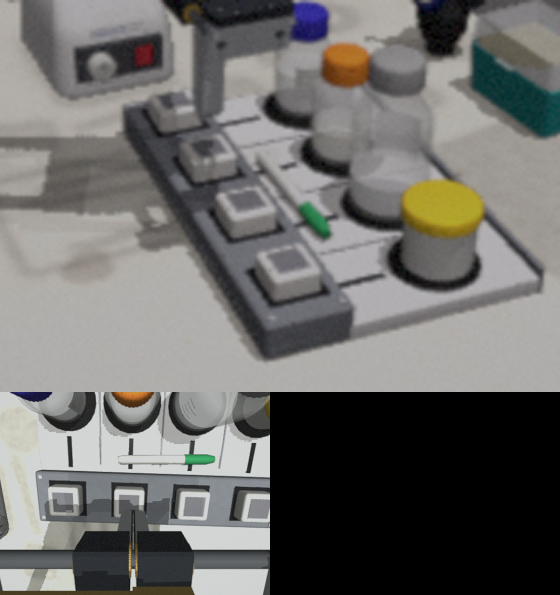

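The fingers stand above key 2. In the wrist view the tips are at (133,520) and the key at (129,503), with the orange bottle straight behind it. I'll trim slightly and press.

jog_arm(
  steps=[
    [0.12,-0.16,0.5,0,0,0],
    [0,0,0.5,0,0,0],
    [0,0,0.3,0,0,0],
    [0,0,0.15,0,0,0],
    [0,0,0.15,0,0,0],
    [0,0,0,0,0,0],
  ],
)

```text
time_s: 3.78
tcp_pos: [0.4995, -0.1533, 0.0694]
ee_rot: [[1.0, 0.0, -0.0], [0.0, -1.0, 0.0], [-0.0, -0.0, -1.0]]
wrist_force: [-0.9, 0.8, 2.8]
finger_gap: 0.01
gripper_force: 1.0
```

jog_arm(
  steps=[
    [0,0,0.1,0,0,0],
    [0,0,0.1,0,0,0],
    [0,0,0,0,0,0],
    [0,0,0,0,0,0],
    [0,0,0,0,0,0],
  ],
)

```text
time_s: 4.2
tcp_pos: [0.5, -0.1536, 0.0648]
ee_rot: [[1.0, -0.0, 0.001], [-0.0, -1.0, -0.0], [0.001, 0.0, -1.0]]
wrist_force: [-0.0, 0.3, 2.0]
finger_gap: 0.008
gripper_force: 1.2
```

jog_arm(
  steps=[
    [0,0,0.07,0,0,0],
    [0,0,0.07,0,0,0],
    [0,0,0.07,0,0,0],
    [0,0,0,0,0,0],
    [0,0,0,0,0,0],
    [0,0,0,0,0,0],
  ],
)

```text
time_s: 4.7
tcp_pos: [0.5001, -0.1536, 0.0598]
ee_rot: [[1.0, -0.0, 0.001], [-0.0, -1.0, -0.0], [0.001, 0.0, -1.0]]
wrist_force: [0.0, 1.1, 5.7]
finger_gap: 0.008
gripper_force: 2.7
```

The force has risen to 5.7 N, so key 2 is at its stop. Next I'll lift and go to key 3.

jog_arm(
  steps=[
    [0,0,-0.8,0,0,0],
    [0,0,-0.8,0,0,0],
    [-0.14,0.85,0,0,0,0],
    [0,0.85,0,0,0,0],
    [0,0.85,0,0,0,0],
    [0,0.85,0,0,0,0],
    [0,0,0,0,0,0],
    [0,0,0,0,0,0],
  ],
)

```text
time_s: 5.37
tcp_pos: [0.4956, -0.2391, 0.0982]
ee_rot: [[1.0, -0.002, -0.001], [-0.002, -1.0, 0.001], [-0.001, -0.001, -1.0]]
wrist_force: [0.2, -0.7, -0.1]
finger_gap: 0.009
gripper_force: 0.0
```

Run:
```python
from rig import manip
import cv2,numpy as np
o=manip.get_obs(); print(o["tcp_pos"],o["wrist_force"])
a=manip.get_image("scene"); b=manip.get_image("wrist")
a=cv2.resize(a[210:330,230:400],(560,392),interpolation=cv2.INTER_CUBIC)
cv2.imwrite("pics/a2.png",np.vstack([a,np.hstack([cv2.resize(b,(270,203)),np.zeros((203,290,3),np.uint8)])])[:,:,::-1])
```

```text
[ 0.49561257 -0.23909864  0.09822549] [ 0.19950429 -0.71748798 -0.07516875]
```

View pics/a2.png

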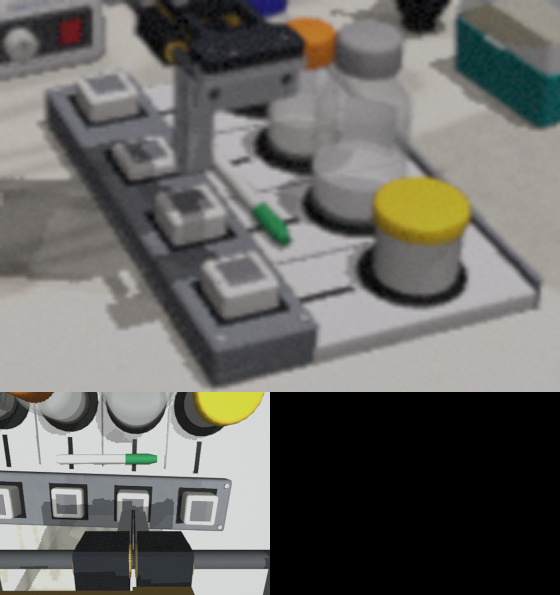

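Key 2 at (142,158) is visibly sunk, and the tips stand over key 3. Pressing key 3.

jog_arm(
  steps=[
    [0,0,0.5,0,0,0],
    [0,0,0.4,0,0,0],
    [0,0,0.15,0,0,0],
    [0,0,0.1,0,0,0],
    [0,0,0.1,0,0,0],
    [0,0,0.1,0,0,0],
    [0,0,0,0,0,0],
    [0,0,0,0,0,0],
  ],
)

```text
time_s: 6.13
tcp_pos: [0.4962, -0.2384, 0.0656]
ee_rot: [[1.0, 0.0, 0.0], [0.0, -1.0, -0.0], [0.0, 0.0, -1.0]]
wrist_force: [-0.1, 0.4, 1.3]
finger_gap: 0.005
gripper_force: 0.9
```

jog_arm(
  steps=[
    [0,0,0.07,0,0,0],
    [0,0,0.06,0,0,0],
    [0,0,0.05,0,0,0],
    [0,0,0,0,0,0],
    [0,0,0,0,0,0],
    [0,0,0,0,0,0],
  ],
)

```text
time_s: 6.63
tcp_pos: [0.4965, -0.2387, 0.0613]
ee_rot: [[1.0, -0.0, 0.001], [-0.0, -1.0, -0.001], [0.001, 0.001, -1.0]]
wrist_force: [-0.5, 1.6, 3.2]
finger_gap: 0.002
gripper_force: 1.6
```

jog_arm(
  steps=[
    [0,0,0.06,0,0,0],
    [0,0,0,0,0,0],
    [0,0,0,0,0,0],
    [0,0,0,0,0,0],
  ],
)

```text
time_s: 6.97
tcp_pos: [0.4965, -0.2388, 0.0601]
ee_rot: [[1.0, -0.0, 0.001], [-0.0, -1.0, -0.001], [0.001, 0.001, -1.0]]
wrist_force: [0.1, 1.0, 4.8]
finger_gap: 0.005
gripper_force: 2.6
```

jog_arm(
  steps=[
    [0,0,-0.8,0,0,0],
    [0,0,-0.8,0,0,0],
    [-0.12,0.85,0,0,0,0],
    [0,0.85,0,0,0,0],
    [0,0.85,0,0,0,0],
    [0,0.83,0,0,0,0],
    [0,0,0,0,0,0],
    [0,0,0,0,0,0],
  ],
)

```text
time_s: 7.63
tcp_pos: [0.4925, -0.3235, 0.0983]
ee_rot: [[1.0, -0.002, -0.001], [-0.002, -1.0, 0.001], [-0.001, -0.001, -1.0]]
wrist_force: [-0.4, 0.3, 0.4]
finger_gap: 0.003
gripper_force: 0.0
```

jog_arm(
  steps=[
    [0,0,0.5,0,0,0],
    [0,0,0.4,0,0,0],
    [0,0,0.15,0,0,0],
    [0,0,0.1,0,0,0],
    [0,0,0.1,0,0,0],
    [0,0,0.1,0,0,0],
    [0,0,0,0,0,0],
    [0,0,0,0,0,0],
  ],
)

```text
time_s: 8.3
tcp_pos: [0.4933, -0.3228, 0.0659]
ee_rot: [[1.0, 0.0, 0.0], [0.0, -1.0, -0.0], [0.0, 0.0, -1.0]]
wrist_force: [-0.4, 0.4, 2.4]
finger_gap: 0.003
gripper_force: 0.9
```

jog_arm(
  steps=[
    [0,0,0.08,0,0,0],
    [0,0,0.08,0,0,0],
    [0,0,0.08,0,0,0],
    [0,0,0,0,0,0],
    [0,0,0,0,0,0],
    [0,0,0,0,0,0],
  ],
)

```text
time_s: 8.8
tcp_pos: [0.4936, -0.3232, 0.0603]
ee_rot: [[1.0, -0.0, 0.001], [-0.0, -1.0, -0.001], [0.001, 0.001, -1.0]]
wrist_force: [-0.4, 1.2, 4.5]
finger_gap: 0.004
gripper_force: 2.4
```

jog_arm(
  steps=[
    [0,0,-0.8,0,0,0],
    [0,0,-1,0,0,0],
    [0,0,-1,0,0,0],
    [0,0,-1,0,0,0],
    [-1,0,-1,0,0,0],
    [-1,0,-1,0,0,0],
    [-1,0,0,0,0,0],
    [-1,0,0,0,0,0],
  ],
)

```text
time_s: 9.47
tcp_pos: [0.3928, -0.324, 0.2064]
ee_rot: [[1.0, 0.0, 0.002], [0.0, -1.0, -0.004], [0.002, 0.004, -1.0]]
wrist_force: [-0.4, -0.3, -0.3]
finger_gap: 0.004
gripper_force: 0.0
```

jog_arm(
  steps=[
    [-0.5,0.5,0,0,0,0],
    [-0.5,0.5,0,0,0,0],
    [0,0,0,0,0,0],
    [0,0,0,0,0,0],
    [0,0,0,0,0,0],
  ],
)

```text
time_s: 9.88
tcp_pos: [0.3683, -0.3478, 0.2041]
ee_rot: [[1.0, -0.0, -0.0], [-0.0, -1.0, 0.001], [-0.0, -0.001, -1.0]]
wrist_force: [-0.3, 0.5, 1.2]
finger_gap: 0.009
gripper_force: 0.0
```

Run:
```python
from rig import manip
import cv2,numpy as np
o=manip.get_obs(); print(o["time_s"],o["tcp_pos"],o["wrist_force"])
a=manip.get_image("scene"); b=manip.get_image("top")
a=cv2.resize(a[190:330,230:410],(390,303),interpolation=cv2.INTER_CUBIC)
b=cv2.resize(b[150:270,240:420],(390,260),interpolation=cv2.INTER_CUBIC)
cv2.imwrite("pics/a3.png",np.vstack([a,b])[:,:,::-1])
```

```text
9.8833 [ 0.36833258 -0.34780631  0.20414361] [-0.31832955  0.48903776  1.17232319]
```

View pics/a3.png

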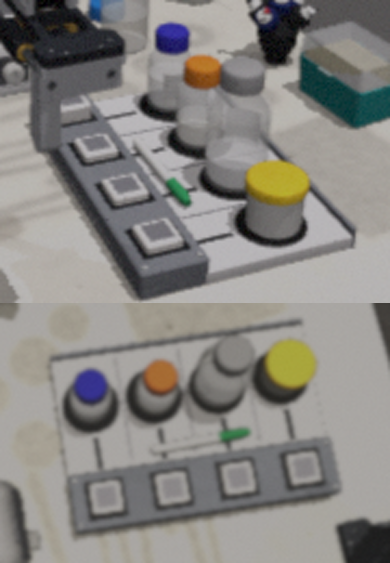

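In the scene crop, keys 2 to 4 at (97,148), (125,187) and (158,234) are all sunk. The top view shows the containers and marker where they were. Key 1 was never touched, and the arm is clear.

```bash
python3 -c "
from rig import manip
print(manip.sign_off())"
```

```text
the job is handed in; nothing more can be done
None
```

I pressed keys 2 (orange), 3 (grey) and 4 (yellow) down in that order with no more than about 6 N measured, left key 1 (dark blue) untouched, and handed the job in at about 10 s; the final pictures show all three keys sunk.

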